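Bring the tube rotator's sample cap-up

TASK

The tube rotator has stopped with its one sample tube hanging cap downwards: turn the wheel by pushing its spokes round with the fingertips, one after another, until the spoke with the tube points straight up, cap on top, then draw clear. Do not touch the tube itself, and leave the rotator standing where it is and the jar, the dish and the magnifier where they are.

Things in the scene. Friction and masses are not known exactly. Their poses are not given: they have to be found in the camera images.
- rotator: Tube rotator, 3.2 kg, loose on the bench. Origin on the bench right below the wheel's hub; z up; x along the axle, out of the wheel's open face, away from the robot (within 20 degrees); y in the wheel's plane, left seen from the robot. Behind the wheel: white motor box at x -185 to -45 mm, y +-90, 75 mm high, with a column at x -100 to -55, y +-25, 210 mm high.
- hub (a point): Centre of the wheel's hub, 175 mm above the rotator's origin, fixed to the stand with its axes. Hub: grey disc, radius 34 mm, 24 mm thick. Five straight dark steel spokes, 72 degrees apart, 12 mm wide in the wheel's plane, 10 mm thick along the axle, reach 140 mm from this point. Each has a grey clip on its +x face, 84 to 106 mm out, 12 mm deep; four are empty and no wider than the spoke.
- rotor (a joint): Wheel's angle about the rotator's x. 0 or any whole turn (+-6.283): tube's spoke straight up; the other spokes follow at steps of 1.257 rad. Growing: the wheel's top goes to the rotator's -y (right, clockwise seen from the robot). Free for almost two turns each way; starts at 1.9 to 4.4. Friction hub: turns with 1 to 2 N at a spoke's end, stays where left, does not coast.
- tube: Sample tube clipped on the +x face of one spoke, along it: white, 20 mm diameter, 100 mm long, white cap (25 mm diameter, 17 mm high) at its outer end. Origin at its pointed inner end, 52 mm from the hub's centre, 18 mm in front (+x) of the spokes' mid-plane; z runs outwards to the cap, whose end is 152 mm from the hub's centre. Fixed to the wheel; not to be touched.
- jar: Small closed glass specimen jar, loose, 42 mm diameter, 65 mm high, standing on the bench on the wheel's open (+x) side; origin at the centre of its underside. To be left alone.
- dish: Closed flat culture dish, loose, 90 mm diameter, 18 mm high, on the bench on the wheel's open (+x) side; origin at the centre of its underside. To be left alone.
- magnifier: Hand magnifier lying on the bench beside the rotator, loose: round frame 60 mm diameter, 10 mm high, with a black handle reaching 112 mm along its -x; origin at the centre of the frame's underside. To be left alone.

How it is judged:
By the outcome, as a careful person would: the job done as asked, in the order asked, and still so for the second after the job is handed in, with the robot touching nothing.
It also fails if it takes over 54 s, if anything falls off the work surface, if the arm or the gripper's body presses on something with over 40 N, if the wrist force passes 120 N, or if a joint passes its speed limit or range.

ROBOT

A 6-joint arm with a two-finger parallel gripper is mounted at the origin on the work surface. World frame = base frame: x ahead of the robot, y to its left, z up, the work surface at z = 0. Lengths are in mm, angles in rad, forces in N, time in s.
With the tool pointing down it reaches from about 350 to 875 mm from the base axis. Payload 4.2 kg.
Tool frame: the origin (TCP) lies midway between the tips of the shut fingers; the grasp point (between the pads) lies 19 mm behind it (arm.grip_point_offset is the z of the grasp point in the tool frame, in mm); z points along the fingers, x is the direction in which the jaws open and shut, and the axes are right-handed (so a half turn about z gives the same grasp; the last joint's range is limited). The gripper opens to 85 mm and grips with 20 to 120 N. Pads are 22 mm wide; open, the fingers measure 114 mm over their backs; the gripper's body (76 mm by 85 mm) begins 54 mm behind the grasp point. The pads swing forward as they close: fully open they stand 13 mm farther back than shut.
Start: joints at [1.474, 0.385, 0.008, 0, -1.194, -0.259], TCP at [217.68, 585.845, 231.312] pointing down, gripper open.
Joint ranges: [-3.14, 3.14], [-1.21, 2.06], [-1.07, 1.41], [-3.16, 2.05], [-2.99, -0.16], [-3.1, 3.1]. Speed limits (rad/s): [2.79, 2.79, 3.14, 3.14, 3.14, 3.14].

INTERFACE

Orientations are given as a unit quaternion [x, y, z, w].
In Python, from bench import arm gives the robot as it stands.
- The arm moves only by the shell command python3 -m jog 'ROWS'. ROWS is JSON, a list of rows, each an object of numbers: "hand": the finger opening in mm, from 0 to 85.4; "dx", "dy", "dz": the shift along the tool's x, y, z in mm; "rx", "ry", "rz": the turn, a rotation vector about the tool's x, y, z in rad. A call has 1 to 5 rows; each row shifts and turns the commanded pose from where the row before left it, along the tool's axes as they then stand; what a row does not reach is not made up. A row lasts 1/12 s, in which the tool goes at most 41.7 mm and 7.16 degrees, less where a joint would pass 70% of its speed; a pose out of reach is approached as far as the arm can. A call with a gripper value outside its range is refused whole. The fingers move at their own pace and stop on an object; the grip force is fixed at half the most. Time passes only in rows, so rows that do not move let the fingers close. It gives the time, the measured TCP pose, the force and the opening at its end, in the units of the state.
- arm.read_state(): the state, without advancing time (a new reading comes with each control period).
- arm.get_image(name): name is "side" or "top"; returns a dict with "img" (400x640x3 uint8, red, green, blue), "depth" (400x640 float32, mm along the optical axis (not along the pixel's ray), 0 where there is no reading), "intrinsics" (3x3 intrinsics, pixels), "dist" ([k1, k2, p1, p2, k3] as OpenCV has them; the pictures are not rectified), "R" (3x3) and "t" (3): a world point X has camera coordinates R X + t. Camera axes: x right, y down, z forward; pixel columns grow to the right and rows downward; lengths in mm; the calibration is good to about 2 mm. A picture is of the moment at which its call begins.
- arm.job_done(): hands the job in, once; it reports no verdict.
The state is a dict: "clock": time; "joints": joint angles; "joint_vel": joint speeds; "joint_efforts": joint torques, N m; "position": TCP position; "ee_rot": TCP orientation; "contact_force": force on the tool from outside, world axes, zero at the start; "wrist_torque": the same for the moment, N m; "gripper_width": finger opening in mm.
Only numpy, scipy, OpenCV 4.12 (cv2) and the standard library are available. Lean on these libraries where they do the work, as an engineer would, in place of code of your own. Each camera call takes 0.05 s, during which the arm holds its last target.

## Working session

There is one attempt and no reset: what is moved stays moved. The work goes in short steps, Python scripts to look and compute and a shell command to move; the robot and the scene stay as the last step left them, time stands still between calls to the robot, and variables do not carry over. Pictures are saved under pics/ and viewed, and the job is handed in when it is done.

```bash
ls; mkdir -p pics; python3 - <<'E'
from bench import arm
import cv2,numpy as np
print(arm.read_state())
for n in("side","top"):
    d=arm.get_image(n); cv2.imwrite(f"pics/{n}0.png",d["img"][:,:,::-1]); np.savez(f"/tmp/{n}0.npz",**d)
    print(n,d["intrinsics"],d["dist"],d["R"],d["t"], -d["R"].T@d["t"])
E
```

```text
pics
{'clock': 0.0, 'joints': array([ 1.47360670e+00,  3.85541097e-01,  6.62953318e-03, -5.19379676e-04,
       -1.19400438e+00, -2.58577281e-01]), 'joint_vel': array([ 0.00063551,  0.00021844,  0.00038886,  0.00020105, -0.00064895,
       -0.00035841]), 'joint_efforts': array([-8.65307766e-05, -3.92287052e+01,  1.88397503e+01,  4.18621883e+00,
       -4.65875346e-03, -6.78794034e-07]), 'position': array([217.47951246, 585.31443913, 230.22934719]), 'ee_rot': array([-5.70749626e-01,  8.21123427e-01, -6.51004646e-04, -8.70431669e-04]), 'contact_force': array([-0.98736645,  0.63778024, -0.78605805]), 'wrist_torque': array([-0.00267509, -0.00248547,  0.05020683]), 'gripper_width': 85.3176465498866}
side [[371.93887734   0.         315.48098288]
 [  0.         371.93887734 195.20896368]
 [  0.           0.           1.        ]] [-0.0467469  0.         0.         0.         0.       ] [[ 0.93559303  0.35306602  0.00317146]
 [ 0.22775825 -0.59662645 -0.76952132]
 [-0.26979965  0.72068111 -0.63861325]] [-602.8316453    36.5173142   881.23069554] [ 793.44370455 -400.45975037  592.77830731]
top [[407.05817937   0.         317.08038687]
 [  0.         407.05817937 197.42046109]
 [  0.           0.           1.        ]] [-0.01835606  0.          0.          0.          0.        ] [[-3.66021537e-03 -9.99696465e-01  2.43635137e-02]
 [-9.89561956e-01  1.11065668e-04 -1.44108028e-01]
 [ 1.44061581e-01 -2.46366727e-02 -9.89261995e-01]] [109.65430219 614.51934353 748.90098412] [500.61846209 128.00319469 826.74488879]
```

View pics/side0.png

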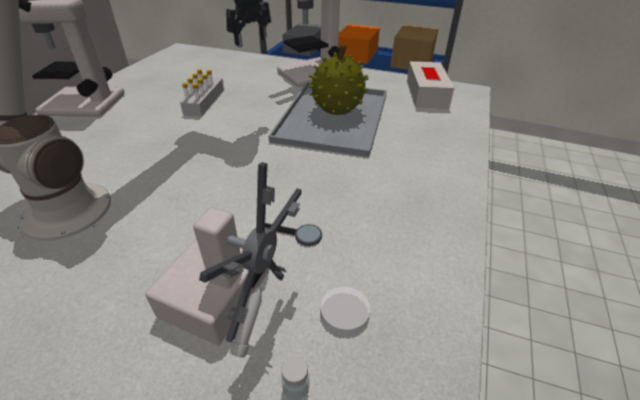

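View pics/top0.png

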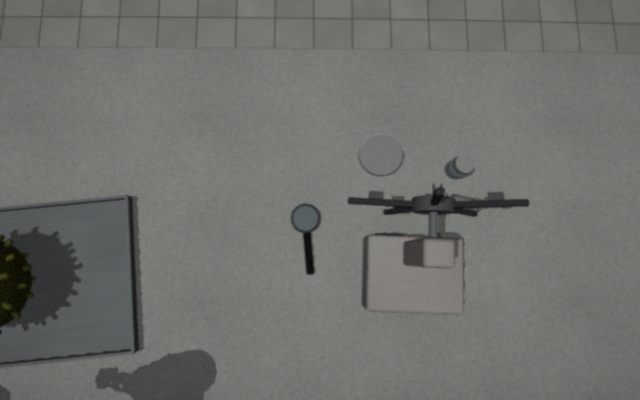

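The top view shows the rotator's motor box at about px (366–464, 234–313) with the hub near (433,203). The dish is at (381,154), the jar at (461,166) and the magnifier at (305,218). The side view shows the tube hanging downwards near (248,320).

```bash
cat > h.py <<'E'
import numpy as np,cv2
def ray(d,u,v):
    p=cv2.undistortPoints(np.array([[[u,v]]],float),d["intrinsics"],d["dist"])[0,0]
    return d["R"].T@np.array([p[0],p[1],1.]), -d["R"].T@d["t"]
def onz(d,u,v,z):
    r,c=ray(d,u,v); return c+r*(z-c[2])/r[2]
def cloud(d):
    H,W=d["depth"].shape
    uv=np.stack(np.meshgrid(np.arange(W),np.arange(H)),-1).reshape(-1,1,2).astype(float)
    p=cv2.undistortPoints(uv,d["intrinsics"],d["dist"])[:,0]
    z=d["depth"].reshape(-1).astype(float)
    X=np.c_[p*z[:,None],z]
    return ((X-d["t"])@d["R"]).reshape(H,W,3), (z>0).reshape(H,W)
def proj(d,X):
    rv=cv2.Rodrigues(d["R"])[0]
    return cv2.projectPoints(np.array(X,float).reshape(-1,1,3),rv,d["t"],d["intrinsics"],d["dist"])[0][:,0]
E
python3 - <<'E'
from h import *
t=np.load("/tmp/top0.npz"); s=np.load("/tmp/side0.npz")
for u,v in[(367,234),(464,236),(464,313),(366,311)]: print("box",onz(t,u,v,75).round(1))
for n,u,v,z in[("dish",381,154,18),("jar",464,164,65),("mag",305,218,10),("maghandle",310,272,8)]: print(n,onz(t,u,v,z).round(1))
for n,u,v,z in[("dish",345,309,18),("jar",295,366,65),("mag",308,234,10)]: print(n,onz(s,u,v,z).round(1))
Ct,mt=cloud(t);Cs,ms=cloud(s)
for n,C in(("t",Ct),("s",Cs)):
    P=C.reshape(-1,3)
    q=P[(abs(P[:,2]-75)<4)&(P[:,0]>300)&(P[:,0]<560)&(P[:,1]<100)&(P[:,1]>-350)]
    print(n,len(q)); 
    if len(q): print(cv2.minAreaRect(q[:,:2].astype(np.float32)), np.median(q,0))
print("hub cloud",Cs[250,258],Ct[203,433],Cs[165,262],Cs[348,240])
for lo in range(80,340,20):
    P=Ct.reshape(-1,3); P=P[(P[:,2]>lo)&(P[:,2]<lo+20)&(P[:,1]<150)&(P[:,0]>350)]
    if len(P): print(lo,len(P),P.min(0).round(),P.max(0).round())
E
```

```text
box [541.7  17.2  75. ]
box [ 537.5 -164.2   75. ]
box [ 398.1 -156.7   75. ]
box [403.3  21.9  75. ]
dish [708.3 -23.5  18. ]
jar [ 676.9 -175.9   65. ]
mag [577.7 132.1  10. ]
maghandle [470.6 122.2   8. ]
dish [711.2 -29.   18. ]
jar [ 678.9 -175.6   65. ]
mag [578.8 127.5  10. ]
t 5711
((468.36932373046875, -70.64659118652344), (178.2541961669922, 139.11456298828125), 87.35037231445312) [453.39419876 -53.99830201  74.28290432]
s 3593
((468.7615966796875, -72.6749267578125), (177.70376586914062, 140.4261474609375), 87.09639739990234) [ 458.9084903  -119.58195487   74.18816997]
hub cloud [593.81727326 -97.71671371 198.47383816] [579.04875595 -59.68972045 230.31257216] [586.54184144 -49.10299496 310.81548188] [ 601.85503341 -191.305919     92.47188023]
80 201 [ 485. -197.   80.] [608. -32. 100.]
100 184 [ 485. -176.  100.] [606. -40. 120.]
120 217 [ 484. -156.  120.] [608. -46. 140.]
140 114 [ 485. -128.  140.] [603. -46. 160.]
160 270 [ 485. -107.  160.] [604.  28. 180.]
180 1044 [ 484. -112.  180.] [604.  63. 200.]
200 1500 [ 483. -151.  200.] [596. -47. 220.]
220 344 [ 573. -184.  220.] [597. -54. 240.]
240 165 [ 573. -196.  240.] [600. -51. 260.]
260 55 [579. -60. 260.] [601. -46. 280.]
280 30 [579. -55. 280.] [587. -41. 300.]
300 76 [579. -50. 300.] [588. -38. 313.]
```

```bash
python3 - <<'E'
import cv2
a=cv2.imread("pics/side0.png")[150:400,140:400]
cv2.imwrite("pics/side0c.png",cv2.resize(a,None,fx=2.3,fy=2.3,interpolation=cv2.INTER_CUBIC)*1)
E
```

```text
(no output)
```

View pics/side0c.png

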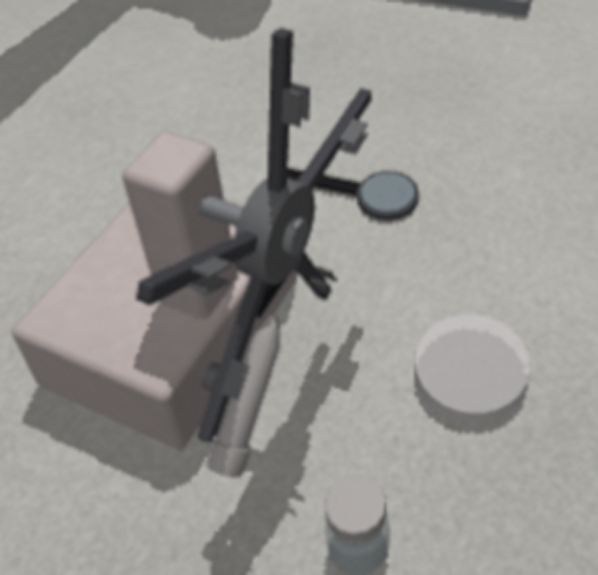

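```bash
cat >> h.py <<'E'
from scipy.optimize import minimize
YAW=np.radians(-2.85); O=np.array([583.4,-77.3,0])
EX=np.array([np.cos(YAW),np.sin(YAW),0]);EY=np.array([-np.sin(YAW),np.cos(YAW),0])
def w2r(P): Q=np.asarray(P)-O; return np.stack([Q@EX,Q@EY,Q[...,2]-175],-1)   # rel. hub
def r2w(Q): Q=np.asarray(Q,float); return O+Q[...,0:1]*EX+Q[...,1:2]*EY+(Q[...,2:3]+175)*np.array([0,0,1])
def spoke_pts(a,x=0,rs=(40,140)):
    # a: rotor angle, + => top to -y
    return np.array([[[x,-np.sin(a+k*2*np.pi/5)*r,np.cos(a+k*2*np.pi/5)*r] for r in rs] for k in range(5)])
def overlay(d,a,fn,scale=2,crop=None):
    im=cv2.cvtColor(d["img"],cv2.COLOR_RGB2BGR).copy()
    if crop is None: crop=(0,0,640,400)
    x0,y0,x1,y1=crop; im=cv2.resize(im[y0:y1,x0:x1],None,fx=scale,fy=scale,interpolation=cv2.INTER_CUBIC)
    for k,s in enumerate(spoke_pts(a)):
        p=((proj(d,r2w(s))-[x0,y0]+.5)*scale).astype(int)
        cv2.line(im,tuple(map(int,p[0])),tuple(map(int,p[1])),(0,0,255) if k==0 else (0,255,0),1)
    cv2.imwrite(fn,im)
def fit(d,near=None):
    C,m=cloud(d); Q=w2r(C.reshape(-1,3)[m.reshape(-1)])
    r=np.hypot(Q[:,1],Q[:,2]); s=(abs(Q[:,0]-1)<7)&(r>45)&(r<139)
    Q=Q[s]; an=np.arctan2(-Q[:,1],Q[:,2]); rr=r[s]
    best=[]
    for a in np.arange(0,2*np.pi/5,.004):
        e=(an-a+np.pi/5)%(2*np.pi/5)-np.pi/5
        best.append((np.minimum(abs(rr*np.sin(e)),12).mean(),a))
    b=min(best); 
    e=(an-b[1]+np.pi/5)%(2*np.pi/5)-np.pi/5; k=abs(rr*e)<9
    return b, len(rr), b[1]+np.median(e[k])
E
python3 - <<'E'
from h import *
t=np.load("/tmp/top0.npz"); s=np.load("/tmp/side0.npz")
for d in(t,s):print(fit(d))
overlay(s,2.28,"pics/ov_s.png",2.3,(140,150,400,400))
overlay(t,2.28,"pics/ov_t.png",2.6,(290,100,560,330))
E
```

```text
((np.float64(4.951661772887803), np.float64(1.0)), 1407, np.float64(0.9931359094895607))
((np.float64(4.508679660853149), np.float64(1.016)), 2052, np.float64(1.0170814900393994))
```

View pics/ov_s.png

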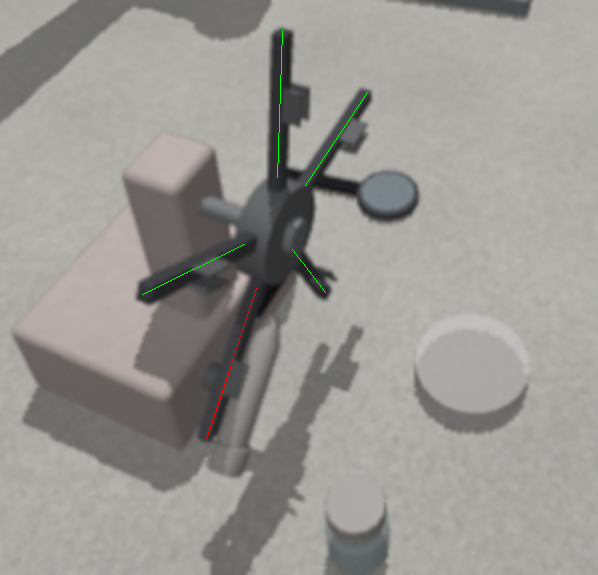

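View pics/ov_t.png

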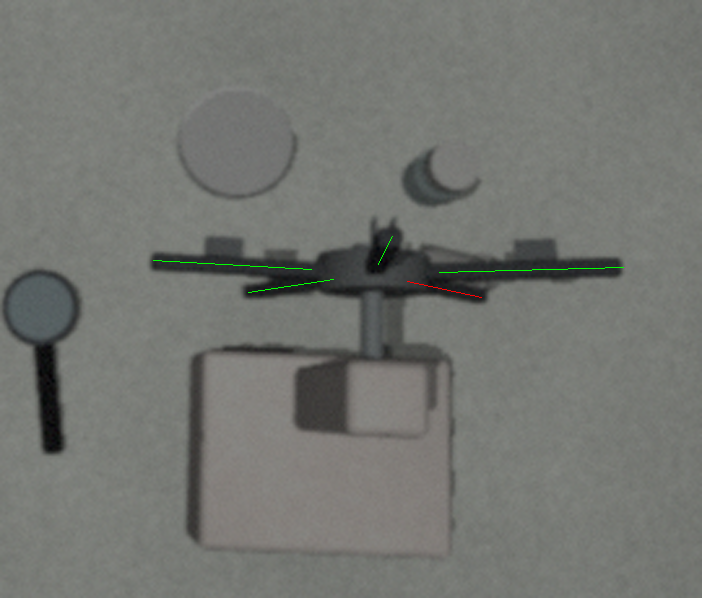

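```bash
python3 -m jog '[{"hand":0,"dz":-40,"rz":-0.102},{"hand":0,"dz":-40,"rz":-0.102},{"hand":0,"dz":-40,"rz":-0.102},{"hand":0,"dz":-40},{"hand":0,"dx":27.5,"dy":-16.5}]'
python3 -m jog '[{"dx":27.5,"dy":-16.5},{"dx":27.5,"dy":-16.5},{"dx":27.5,"dy":-16.5},{"dx":27.5,"dy":-16.5},{"dx":27.5,"dy":-16.5}]'
python3 -m jog '[{"dx":27.5,"dy":-16.5},{"dx":27.5,"dy":-16.5},{"dx":27.5,"dy":-16.5},{"dx":27.5,"dy":-16.5},{"dx":27.5,"dy":-16.5}]'
python3 -m jog '[{"dx":27.5,"dy":-16.5},{"dx":27.5,"dy":-16.5},{"dx":27.5,"dy":-16.5},{"dx":27.5,"dy":-16.5},{"dx":27.5,"dy":-16.5}]'
```

```text
$[0]: bad value
$[0]: bad value
$[0]: bad value
$[0]: bad value
```

```bash
python3 -m jog '[{"hand":0,"dx":0,"dy":0,"dz":-40,"rx":0,"ry":0,"rz":-0.102}]'; python3 -m jog --help | head -30
```

```text
clock: 0.18
position: [215.9, 581.2, 261.8]
ee_rot: [-0.612, 0.791, -0.006, -0.008]
contact_force: [-1.2, 0.9, -1.6]
gripper_width: 75.2invalid input: not JSON, or not a number
```

```bash
python3 -m jog '[{"hand":0,"dx":0,"dy":0,"dz":-40,"rx":0,"ry":0,"rz":-0.102},{"hand":0,"dx":0,"dy":0,"dz":-40,"rx":0,"ry":0,"rz":-0.102},{"hand":0,"dx":0,"dy":0,"dz":-40,"rx":0,"ry":0,"rz":0},{"hand":0,"dx":27.5,"dy":-16.5,"dz":0,"rx":0,"ry":0,"rz":0},{"hand":0,"dx":27.5,"dy":-16.5,"dz":0,"rx":0,"ry":0,"rz":0}]'
python3 -m jog '[{"hand":0,"dx":27.5,"dy":-16.5,"dz":0,"rx":0,"ry":0,"rz":0},{"hand":0,"dx":27.5,"dy":-16.5,"dz":0,"rx":0,"ry":0,"rz":0},{"hand":0,"dx":27.5,"dy":-16.5,"dz":0,"rx":0,"ry":0,"rz":0},{"hand":0,"dx":27.5,"dy":-16.5,"dz":0,"rx":0,"ry":0,"rz":0},{"hand":0,"dx":27.5,"dy":-16.5,"dz":0,"rx":0,"ry":0,"rz":0}]'
python3 -m jog '[{"hand":0,"dx":27.5,"dy":-16.5,"dz":0,"rx":0,"ry":0,"rz":0},{"hand":0,"dx":27.5,"dy":-16.5,"dz":0,"rx":0,"ry":0,"rz":0},{"hand":0,"dx":27.5,"dy":-16.5,"dz":0,"rx":0,"ry":0,"rz":0},{"hand":0,"dx":27.5,"dy":-16.5,"dz":0,"rx":0,"ry":0,"rz":0},{"hand":0,"dx":27.5,"dy":-16.5,"dz":0,"rx":0,"ry":0,"rz":0}]'
```

```text
clock: 0.6
position: [247.8, 530.4, 393.4]
ee_rot: [-0.69, 0.724, 0.001, 0.002]
contact_force: [0.3, -0.0, -0.3]
gripper_width: 12.1
clock: 1.02
position: [323.7, 386.2, 390.9]
ee_rot: [-0.689, 0.724, -0.0, -0.0]
contact_force: [-0.4, 0.5, -0.4]
gripper_width: -0.1
clock: 1.43
position: [399.2, 244.8, 391.1]
ee_rot: [-0.689, 0.724, 0.0, -0.0]
contact_force: [0.4, 0.4, 0.3]
gripper_width: -0.1
```

```bash
cat >> h.py <<'E'
from scipy.spatial.transform import Rotation as Rn
def where(arm,goal_rel=None):
    s=arm.read_state(); R=Rn.from_quat(s["ee_rot"]).as_matrix(); p=s["position"]
    print("clk",round(s["clock"],2),"rel",w2r(p).round(1),"w",p.round(1),"F",s["contact_force"].round(1),"g",round(s["gripper_width"],1))
    print("axes in rel\n",np.round(R.T@np.c_[EX,EY,[0,0,1]],3))
    if goal_rel is not None: print("tool delta",(R.T@(r2w(goal_rel)-p)).round(1))
E
python3 - <<'E'
from h import *
from bench import arm
where(arm,[0,-12,200])
E
```

```text
clk 1.43 rel [-200.   312.5  216.1] w [399.2 244.8 391.1] F [0.4 0.4 0.3] g -0.1
axes in rel
 [[ 0. -1.  0.]
 [-1. -0.  0.]
 [-0. -0. -1.]]
tool delta [ 324.6 -199.9   16. ]
```

```bash
python3 -m jog '[{"hand":0,"dx":31,"dy":-19,"dz":0,"rx":0,"ry":0,"rz":0},{"hand":0,"dx":31,"dy":-19,"dz":0,"rx":0,"ry":0,"rz":0},{"hand":0,"dx":31,"dy":-19,"dz":0,"rx":0,"ry":0,"rz":0},{"hand":0,"dx":31,"dy":-19,"dz":0,"rx":0,"ry":0,"rz":0},{"hand":0,"dx":31,"dy":-19,"dz":0,"rx":0,"ry":0,"rz":0}]'
python3 -m jog '[{"hand":0,"dx":31,"dy":-19,"dz":0,"rx":0,"ry":0,"rz":0},{"hand":0,"dx":31,"dy":-19,"dz":0,"rx":0,"ry":0,"rz":0},{"hand":0,"dx":31,"dy":-19,"dz":0,"rx":0,"ry":0,"rz":0},{"hand":0,"dx":31,"dy":-19,"dz":0,"rx":0,"ry":0,"rz":0},{"hand":0,"dx":31,"dy":-19,"dz":0,"rx":0,"ry":0,"rz":0}]'
python3 -m jog '[{"hand":0,"dx":0,"dy":0,"dz":0,"rx":0,"ry":0,"rz":0},{"hand":0,"dx":0,"dy":0,"dz":0,"rx":0,"ry":0,"rz":0}]'
python3 - <<'E'
from h import *
from bench import arm
where(arm,[0,-16,112])
d=arm.get_image("side");overlay(d,2.27,"pics/s1.png",2.3,(140,100,400,350))
E
```

```text
clock: 1.85
position: [486.4, 85.1, 391.1]
ee_rot: [-0.689, 0.724, 0.0, -0.0]
contact_force: [-0.2, 1.1, 0.7]
gripper_width: -0.2
clock: 2.27
position: [573.7, -74.4, 390.8]
ee_rot: [-0.689, 0.725, 0.0, -0.0]
contact_force: [-0.2, -0.7, 0.5]
gripper_width: 0.0
clock: 2.43
position: [573.6, -74.3, 389.6]
ee_rot: [-0.688, 0.726, 0.001, -0.001]
contact_force: [-0.3, -0.7, -0.6]
gripper_width: -0.0
clk 2.43 rel [ -9.9   2.5 214.6] w [573.6 -74.3 389.6] F [-0.3 -0.7 -0.6] g -0.0
axes in rel
 [[-0.004 -1.     0.   ]
 [-1.     0.004  0.003]
 [-0.003 -0.    -1.   ]]
tool delta [ 18.5 -10.3 102.5]
```

View pics/s1.png

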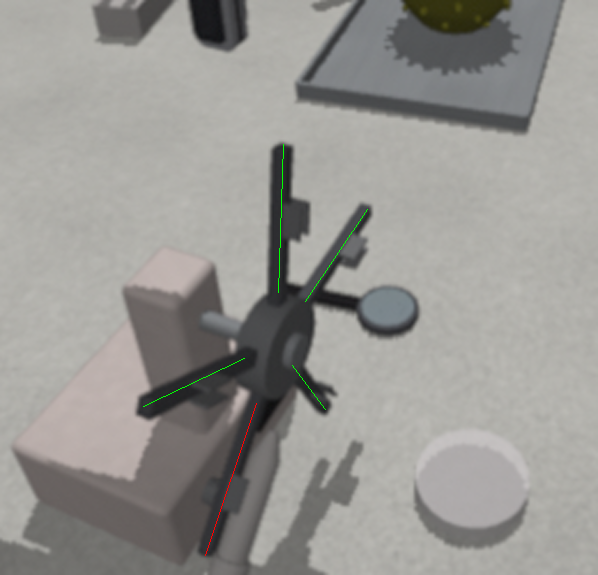

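```bash
python3 -m jog '[{"hand":0,"dx":8,"dy":-5,"dz":0,"rx":0,"ry":0,"rz":0},{"hand":0,"dx":10,"dy":-5,"dz":0,"rx":0,"ry":0,"rz":0},{"hand":0,"dx":0,"dy":0,"dz":20,"rx":0,"ry":0,"rz":0},{"hand":0,"dx":0,"dy":0,"dz":20,"rx":0,"ry":0,"rz":0}]'
python3 - <<'E'
from h import *
from bench import arm
where(arm,[0,-16,112])
d=arm.get_image("side");overlay(d,2.27,"pics/s2.png",1.25);print(proj(d,arm.read_state()["position"]))
E
```

```text
clock: 2.82
position: [583.2, -91.2, 352.3]
ee_rot: [-0.69, 0.724, -0.001, 0.002]
contact_force: [-0.1, -0.2, -0.6]
gripper_width: -0.2
clk 2.82 rel [  0.5 -13.9 177.3] w [583.2 -91.2 352.3] F [-0.1 -0.2 -0.6] g -0.2
axes in rel
 [[ 0.001 -1.    -0.   ]
 [-1.    -0.001 -0.004]
 [ 0.004  0.    -1.   ]]
tool delta [ 2.1  0.8 65.3]
[[239.07459565 158.08579895]]
```

View pics/s2.png

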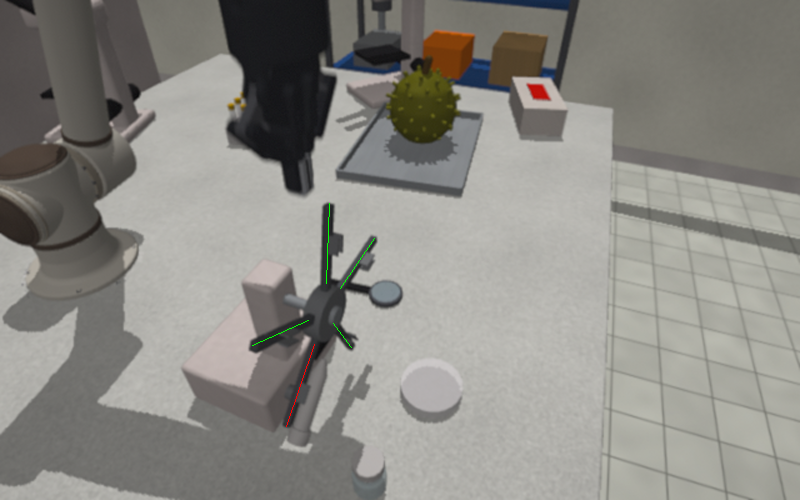

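```bash
python3 -m jog '[{"hand":0,"dx":0,"dy":0,"dz":30,"rx":0,"ry":0,"rz":0},{"hand":0,"dx":0,"dy":0,"dz":30,"rx":0,"ry":0,"rz":0},{"hand":0,"dx":0,"dy":0,"dz":0,"rx":0,"ry":0,"rz":0},{"hand":0,"dx":-12,"dy":0,"dz":2,"rx":0,"ry":0,"rz":0},{"hand":0,"dx":-12,"dy":0,"dz":0,"rx":0,"ry":0,"rz":0}]'
python3 -m jog '[{"hand":0,"dx":-10,"dy":0,"dz":3,"rx":0,"ry":0,"rz":0},{"hand":0,"dx":-10,"dy":0,"dz":3,"rx":0,"ry":0,"rz":0},{"hand":0,"dx":-10,"dy":0,"dz":4,"rx":0,"ry":0,"rz":0},{"hand":0,"dx":0,"dy":0,"dz":0,"rx":0,"ry":0,"rz":0}]'
python3 - <<'E'
from h import *
from bench import arm
where(arm,[0,65,83])
d=arm.get_image("side");f=fit(d);print(f);overlay(d,f[2]+1.2566,"pics/s3.png",2.3,(140,100,400,350))
E
```

```text
clock: 3.28
position: [584.6, -66.8, 291.1]
ee_rot: [-0.689, 0.725, -0.001, 0.001]
contact_force: [-0.1, 0.8, -1.1]
gripper_width: -0.2
clock: 3.62
position: [585.4, -34.9, 279.4]
ee_rot: [-0.69, 0.724, 0.0, 0.001]
contact_force: [-0.1, -0.5, -0.2]
gripper_width: -0.2
clk 3.62 rel [-1.000e-01  4.240e+01  1.044e+02] w [585.4 -34.9 279.4] F [-0.1 -0.5 -0.2] g -0.2
axes in rel
 [[ 0.002 -1.    -0.001]
 [-1.    -0.002 -0.001]
 [ 0.001  0.001 -1.   ]]
tool delta [-22.6  -0.2  21.4]
((np.float64(4.921452947619221), np.float64(0.736)), 1984, np.float64(0.740755098873575))
```

View pics/s3.png

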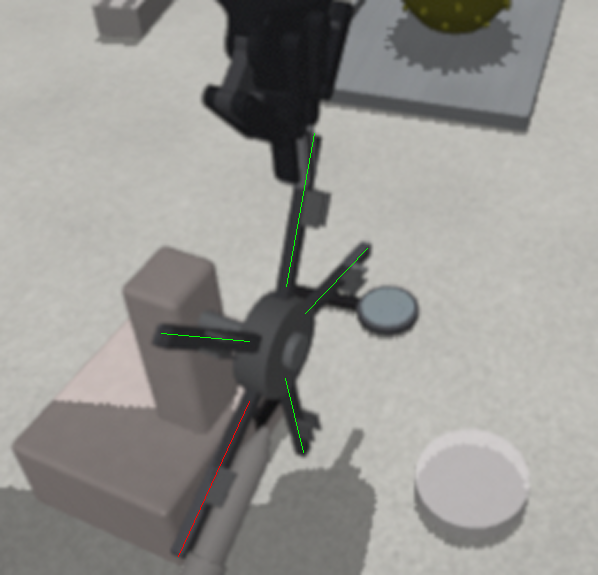

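```bash
python3 -m jog '[{"hand":0,"dx":-8,"dy":0,"dz":7,"rx":0,"ry":0,"rz":0},{"hand":0,"dx":-8,"dy":0,"dz":7,"rx":0,"ry":0,"rz":0},{"hand":0,"dx":-7,"dy":0,"dz":7,"rx":0,"ry":0,"rz":0},{"hand":0,"dx":-7,"dy":0,"dz":7,"rx":0,"ry":0,"rz":0},{"hand":0,"dx":-6,"dy":0,"dz":7,"rx":0,"ry":0,"rz":0}]'
python3 -m jog '[{"hand":0,"dx":-6,"dy":0,"dz":8,"rx":0,"ry":0,"rz":0},{"hand":0,"dx":-4,"dy":0,"dz":7,"rx":0,"ry":0,"rz":0},{"hand":0,"dx":-4,"dy":0,"dz":7,"rx":0,"ry":0,"rz":0},{"hand":0,"dx":0,"dy":0,"dz":0,"rx":0,"ry":0,"rz":0}]'
python3 - <<'E'
from h import *
from bench import arm
where(arm)
d=arm.get_image("side");f=fit(d);print(f);overlay(d,f[2]+1.2566*(f[2]<.9),"pics/s4.png",2.3,(140,100,400,350))
E
```

```text
clock: 4.08
position: [587.0, -0.4, 243.5]
ee_rot: [-0.689, 0.724, 0.0, 0.0]
contact_force: [-0.1, -0.1, 3.1]
gripper_width: 0.2
clock: 4.42
position: [586.7, 13.4, 220.0]
ee_rot: [-0.689, 0.724, 0.001, -0.001]
contact_force: [-0.5, 0.7, 0.2]
gripper_width: 0.0
clk 4.42 rel [-1.2 90.7 45. ] w [586.7  13.4 220. ] F [-0.5  0.7  0.2] g 0.0
axes in rel
 [[ 0.    -1.     0.   ]
 [-1.    -0.     0.004]
 [-0.004 -0.    -1.   ]]
((np.float64(5.5169782910043175), np.float64(0.04)), 2169, np.float64(0.04107956016088395))
```

View pics/s4.png

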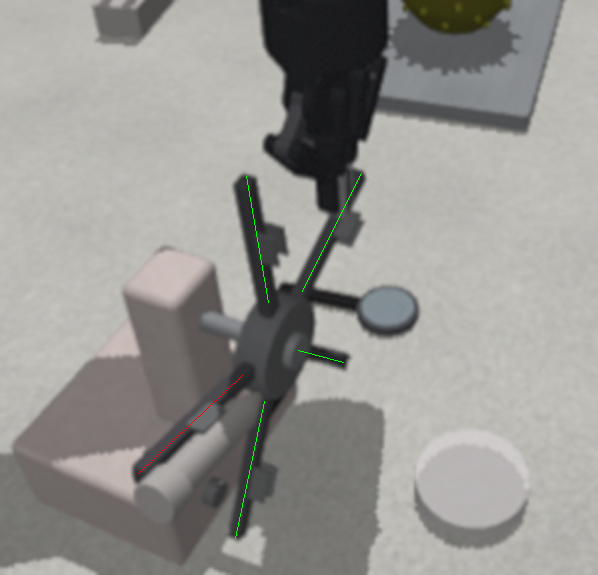

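```bash
python3 -m jog '[{"hand":0,"dx":0,"dy":0,"dz":-30,"rx":0,"ry":0,"rz":0},{"hand":0,"dx":0,"dy":0,"dz":-35,"rx":0,"ry":0,"rz":0},{"hand":0,"dx":0,"dy":0,"dz":-35,"rx":0,"ry":0,"rz":0},{"hand":0,"dx":0,"dy":0,"dz":-25,"rx":0,"ry":0,"rz":0},{"hand":0,"dx":0,"dy":0,"dz":0,"rx":0,"ry":0,"rz":0}]'
python3 -m jog '[{"hand":0,"dx":32,"dy":0,"dz":0,"rx":0,"ry":0,"rz":0},{"hand":0,"dx":32,"dy":0,"dz":0,"rx":0,"ry":0,"rz":0},{"hand":0,"dx":32,"dy":0,"dz":0,"rx":0,"ry":0,"rz":0},{"hand":0,"dx":33,"dy":0,"dz":0,"rx":0,"ry":0,"rz":0},{"hand":0,"dx":0,"dy":0,"dz":0,"rx":0,"ry":0,"rz":0}]'
python3 - <<'E'
from h import *
from bench import arm
where(arm,[0,-38,112])
d=arm.get_image("side");f=fit(d);print(f)
d=arm.get_image("top");f=fit(d);print(f)
overlay(arm.get_image("side"),1.32,"pics/s5.png",2.3,(140,100,400,350))
E
```

```text
clock: 4.88
position: [589.6, 12.2, 354.1]
ee_rot: [-0.689, 0.725, -0.004, 0.005]
contact_force: [0.9, -0.4, 0.3]
gripper_width: -0.1
clock: 5.3
position: [580.0, -120.6, 346.4]
ee_rot: [-0.687, 0.726, 0.001, -0.001]
contact_force: [0.4, 1.2, 0.9]
gripper_width: 0.0
clk 5.3 rel [ -1.2 -43.5 171.4] w [ 580.  -120.6  346.4] F [0.4 1.2 0.9] g 0.0
axes in rel
 [[-0.006 -1.     0.001]
 [-1.     0.006  0.002]
 [-0.002 -0.001 -1.   ]]
tool delta [-5.5 -1.3 59.4]
((np.float64(4.5573349751681524), np.float64(0.048)), 1979, np.float64(0.05238376598217305))
((np.float64(2.0291024088063523), np.float64(0.10400000000000001)), 342, np.float64(0.10780048032603098))
```

View pics/s5.png

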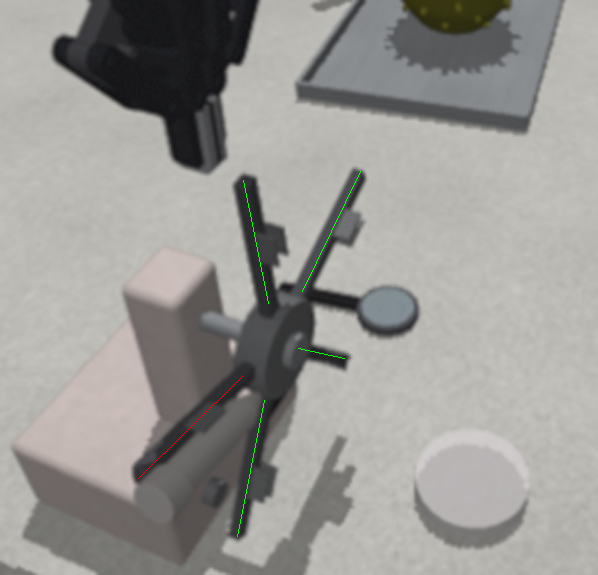

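```bash
python3 -m jog '[{"hand":0,"dx":0,"dy":0,"dz":29,"rx":0,"ry":0,"rz":0},{"hand":0,"dx":0,"dy":-1,"dz":29,"rx":0,"ry":0,"rz":0},{"hand":0,"dx":0,"dy":0,"dz":0,"rx":0,"ry":0,"rz":0},{"hand":0,"dx":-13,"dy":0,"dz":0,"rx":0,"ry":0,"rz":0},{"hand":0,"dx":-14,"dy":0,"dz":0,"rx":0,"ry":0,"rz":0}]'
python3 -m jog '[{"hand":0,"dx":-13,"dy":0,"dz":1,"rx":0,"ry":0,"rz":0},{"hand":0,"dx":-14,"dy":0,"dz":2,"rx":0,"ry":0,"rz":0},{"hand":0,"dx":-10,"dy":0,"dz":3,"rx":0,"ry":0,"rz":0},{"hand":0,"dx":-10,"dy":0,"dz":3,"rx":0,"ry":0,"rz":0},{"hand":0,"dx":-10,"dy":0,"dz":4,"rx":0,"ry":0,"rz":0}]'
python3 -m jog '[{"hand":0,"dx":-8,"dy":0,"dz":7,"rx":0,"ry":0,"rz":0},{"hand":0,"dx":-8,"dy":0,"dz":7,"rx":0,"ry":0,"rz":0},{"hand":0,"dx":-7,"dy":0,"dz":7,"rx":0,"ry":0,"rz":0},{"hand":0,"dx":0,"dy":0,"dz":0,"rx":0,"ry":0,"rz":0}]'
python3 - <<'E'
from h import *
from bench import arm
where(arm,[0,94,40])
d=arm.get_image("side");f=fit(d);print(f)
overlay(d,f[2],"pics/s6.png",2.3,(140,100,400,350))
E
```

```text
clock: 5.87
position: [583.8, -88.7, 290.4]
ee_rot: [-0.689, 0.725, -0.001, -0.0]
contact_force: [-0.0, -2.6, -1.0]
gripper_width: -0.1
clock: 6.28
position: [586.8, -31.0, 276.8]
ee_rot: [-0.69, 0.724, -0.001, 0.001]
contact_force: [0.3, -2.8, -0.2]
gripper_width: -0.0
clock: 6.62
position: [586.9, -7.9, 253.2]
ee_rot: [-0.69, 0.724, 0.001, -0.001]
contact_force: [-0.2, -0.6, -0.2]
gripper_width: -0.1
clk 6.62 rel [ 0.  69.5 78.2] w [586.9  -7.9 253.2] F [-0.2 -0.6 -0.2] g -0.1
axes in rel
 [[ 0.001 -1.    -0.   ]
 [-1.    -0.001  0.003]
 [-0.003  0.    -1.   ]]
tool delta [-24.5  -0.1  38.2]
((np.float64(5.086358402750325), np.float64(0.392)), 1811, np.float64(0.3855083820095838))
```

View pics/s6.png

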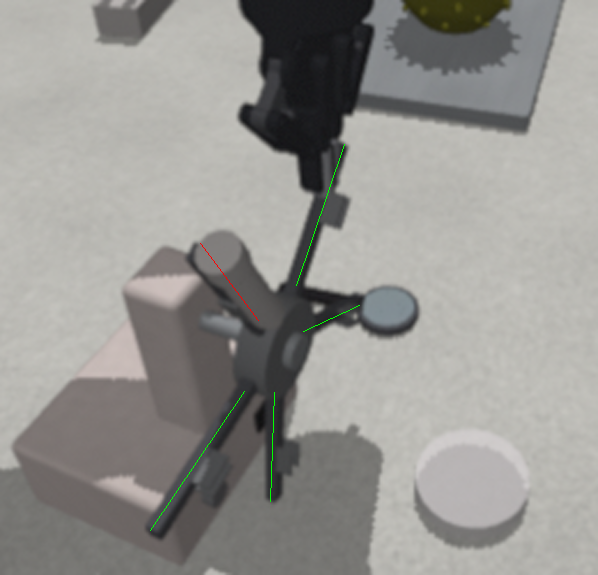

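```bash
python3 -m jog '[{"hand":0,"dx":-6,"dy":0,"dz":7,"rx":0,"ry":0,"rz":0},{"hand":0,"dx":-6,"dy":0,"dz":7,"rx":0,"ry":0,"rz":0},{"hand":0,"dx":-5,"dy":0,"dz":8,"rx":0,"ry":0,"rz":0},{"hand":0,"dx":-4,"dy":0,"dz":8,"rx":0,"ry":0,"rz":0},{"hand":0,"dx":0,"dy":0,"dz":0,"rx":0,"ry":0,"rz":0}]'
python3 - <<'E'
from h import *
from bench import arm
where(arm,[0,94.6,40])
d=arm.get_image("side");f=fit(d);print(f)
a=(f[2]+.6)%1.2566-.6
overlay(d,a,"pics/s7.png",2.3,(140,100,400,350))
d=arm.get_image("top");print(fit(d)); overlay(d,a,"pics/t7.png",2.6,(290,100,560,330))
E
```

```text
clock: 7.08
position: [587.8, 12.5, 222.9]
ee_rot: [-0.689, 0.724, 0.001, -0.001]
contact_force: [-1.0, 0.0, -0.7]
gripper_width: -0.3
clk 7.08 rel [-0.1 89.9 47.9] w [587.8  12.5 222.9] F [-1.   0.  -0.7] g -0.3
axes in rel
 [[ 0.    -1.     0.   ]
 [-1.    -0.     0.003]
 [-0.003 -0.    -1.   ]]
tool delta [-4.7 -0.1  7.9]
((np.float64(5.441199838721632), np.float64(0.064)), 2122, np.float64(0.06035976021228512))
((np.float64(2.303959799038355), np.float64(0.036000000000000004)), 518, np.float64(0.029950789011665452))
```

View pics/s7.png

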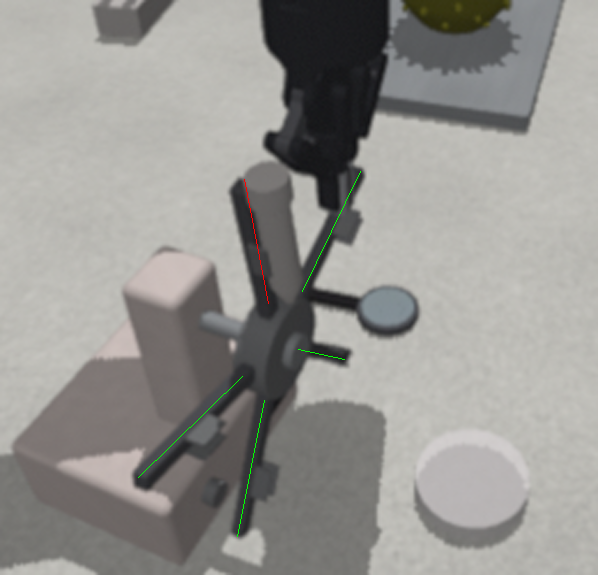

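View pics/t7.png

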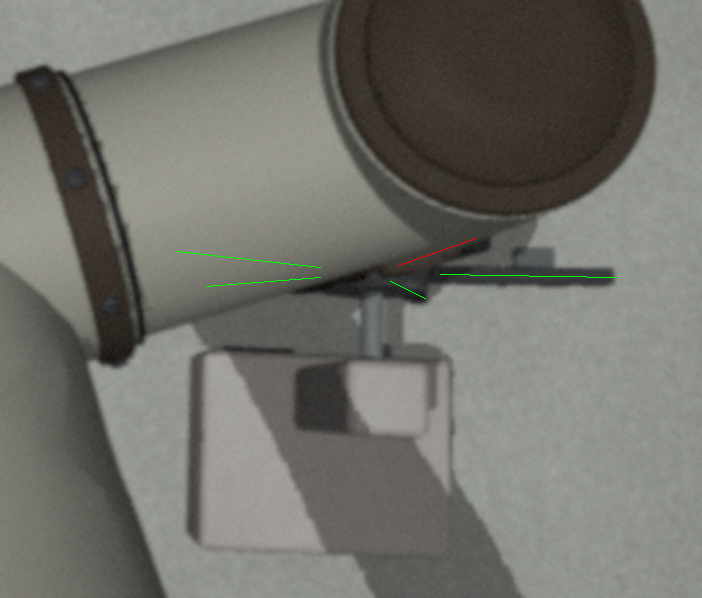

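```bash
python3 -m jog '[{"hand":0,"dx":-1,"dy":0,"dz":3,"rx":0,"ry":0,"rz":0},{"hand":0,"dx":-1,"dy":0,"dz":2,"rx":0,"ry":0,"rz":0},{"hand":0,"dx":0,"dy":0,"dz":1,"rx":0,"ry":0,"rz":0},{"hand":0,"dx":0,"dy":0,"dz":0,"rx":0,"ry":0,"rz":0}]'
python3 - <<'E'
from h import *
from bench import arm
where(arm)
d=arm.get_image("side");np.savez("/tmp/s8.npz",**d);print(fit(d))
overlay(d,0,"pics/s8.png",5,(200,150,330,270))
# cap/tube from depth: points x in 8..32 rel, r>100 near top
C,m=cloud(d);Q=w2r(C);k=m&(Q[...,0]>6)&(Q[...,0]<34)&(Q[...,2]>50)&(Q[...,2]<156)&(abs(Q[...,1])<40)&(d["img"].mean(-1)>75)
q=Q[k];print(len(q))
for lo in range(50,156,12):
    z=q[(q[:,2]>=lo)&(q[:,2]<lo+12)]
    if len(z): print(lo,len(z),z.mean(0).round(1),z[:,1].min().round(1),z[:,1].max().round(1))
E
```

```text
clock: 7.52
position: [588.8, 13.7, 219.4]
ee_rot: [-0.689, 0.725, -0.0, 0.0]
contact_force: [0.4, 0.6, 0.9]
gripper_width: -0.2
clk 7.52 rel [ 0.9 91.2 44.4] w [588.8  13.7 219.4] F [0.4 0.6 0.9] g -0.2
axes in rel
 [[-0.    -1.    -0.   ]
 [-1.     0.    -0.001]
 [ 0.001  0.    -1.   ]]
((np.float64(5.383759017553282), np.float64(0.032)), 2082, np.float64(0.029115041909407585))
941
50 16 [20.6 -7.4 57.9] -10.3 -4.7
62 54 [ 21.9 -10.3  69.4] -14.2 -1.9
74 89 [ 23.  -10.4  79.9] -16.8 0.6
86 86 [ 23.3 -10.7  92.1] -15.4 -1.1
98 95 [ 22.8 -11.7 104.3] -16.5 -0.9
110 113 [ 22.1 -12.5 116.1] -16.5 -1.3
122 89 [ 22.6 -13.4 127.3] -18.8 -2.9
134 146 [ 23.2 -15.5 140.3] -21.1 -1.6
146 253 [ 19.3  -9.9 150.2] -20.8 4.4
```

View pics/s8.png

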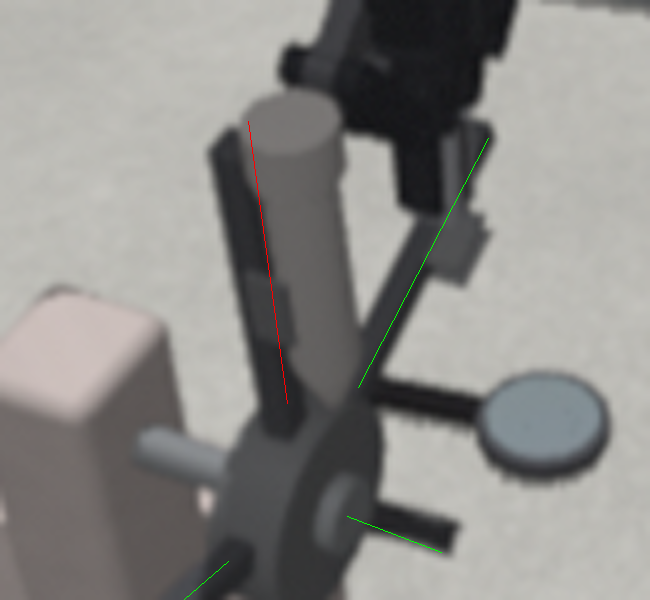

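```bash
cat >> h.py <<'E'
def tube(d):
    C,m=cloud(d);Q=w2r(C);k=m&(Q[...,0]>6)&(Q[...,0]<36)&(Q[...,2]>60)&(Q[...,2]<156)&(abs(Q[...,1])<40)&(d["img"].mean(-1)>75)
    q=Q[k]; b=q[(q[:,2]<128)]; top=q[q[:,2]>150]
    # cylinder axis fit: y = y0 - tan(a) z, x0 , radius 10
    from scipy.optimize import least_squares
    def f(p):
        a,y0,x0=p
        n=(b[:,1]-y0)*np.cos(a)+b[:,2]*np.sin(a)
        return np.hypot(n,b[:,0]-x0)-10
    r=least_squares(f,[0.03,0,18],loss="soft_l1")
    print("tube fit a,y0,x0",r.x.round(4),"rms",np.sqrt((r.fun**2).mean()).round(2),"cap top y mid",(top[:,1].min()+top[:,1].max())/2, len(top), "cap-based a",-np.arctan((top[:,1].min()+top[:,1].max())/2/152))
E
python3 -c "
from h import *
tube(np.load('/tmp/s8.npz'))"
python3 -m jog '[{"hand":0,"dx":-1,"dy":0,"dz":2,"rx":0,"ry":0,"rz":0},{"hand":0,"dx":-1,"dy":0,"dz":2,"rx":0,"ry":0,"rz":0},{"hand":0,"dx":0,"dy":0,"dz":0,"rx":0,"ry":0,"rz":0},{"hand":0,"dx":0,"dy":0,"dz":0,"rx":0,"ry":0,"rz":0}]'
python3 - <<'E'
from h import *
from bench import arm
where(arm)
d=arm.get_image("side");np.savez("/tmp/s9.npz",**d);print(fit(d));tube(d)
E
```

```text
tube fit a,y0,x0 [ 0.0613  0.9967 17.3982] rms 0.66 cap top y mid -8.114480364439995 176 cap-based a 0.053334111519406396
clock: 7.9
position: [588.6, 15.7, 215.0]
ee_rot: [-0.689, 0.725, 0.0, -0.0]
contact_force: [0.3, 0.2, 0.0]
gripper_width: 0.2
clk 7.9 rel [ 0.6 93.1 40. ] w [588.6  15.7 215. ] F [0.3 0.2 0. ] g 0.2
axes in rel
 [[-0. -1.  0.]
 [-1.  0.  0.]
 [-0. -0. -1.]]
((np.float64(5.383489974072095), np.float64(1.248)), 2107, np.float64(1.2441220549903451))
tube fit a,y0,x0 [1.63000e-02 1.01490e+00 1.74299e+01] rms 0.65 cap top y mid -1.7876478110891387 187 cap-based a 0.011760298664535497
```

```bash
python3 -m jog '[{"hand":0,"dx":-0.5,"dy":0,"dz":1.7,"rx":0,"ry":0,"rz":0},{"hand":0,"dx":0,"dy":0,"dz":0,"rx":0,"ry":0,"rz":0},{"hand":0,"dx":0,"dy":0,"dz":0,"rx":0,"ry":0,"rz":0}]'
python3 - <<'E'
from h import *
from bench import arm
where(arm)
d=arm.get_image("side");np.savez("/tmp/s10.npz",**d);tube(d)
E
```

```text
clock: 8.2
position: [588.7, 16.3, 213.4]
ee_rot: [-0.689, 0.725, 0.0, -0.0]
contact_force: [-0.4, -0.7, 0.0]
gripper_width: -0.3
clk 8.2 rel [ 0.6 93.7 38.4] w [588.7  16.3 213.4] F [-0.4 -0.7  0. ] g -0.3
axes in rel
 [[-0. -1. -0.]
 [-1.  0.  0.]
 [-0.  0. -1.]]
tube fit a,y0,x0 [-3.00000e-04  9.57800e-01  1.74763e+01] rms 0.67 cap top y mid 1.0632385152749526 183 cap-based a -0.006994876147390981
```

```bash
python3 -m jog '[{"hand":0,"dx":0,"dy":0,"dz":-10,"rx":0,"ry":0,"rz":0},{"hand":0,"dx":0,"dy":0,"dz":-30,"rx":0,"ry":0,"rz":0},{"hand":0,"dx":-10,"dy":0,"dz":-35,"rx":0,"ry":0,"rz":0},{"hand":0,"dx":-20,"dy":0,"dz":-35,"rx":0,"ry":0,"rz":0},{"hand":0,"dx":-30,"dy":5,"dz":-25,"rx":0,"ry":0,"rz":0}]'
python3 -m jog '[{"hand":0,"dx":-35,"dy":10,"dz":-10,"rx":0,"ry":0,"rz":0},{"hand":0,"dx":-35,"dy":10,"dz":-10,"rx":0,"ry":0,"rz":0},{"hand":0,"dx":-35,"dy":10,"dz":0,"rx":0,"ry":0,"rz":0},{"hand":0,"dx":-30,"dy":10,"dz":0,"rx":0,"ry":0,"rz":0},{"hand":0,"dx":0,"dy":0,"dz":0,"rx":0,"ry":0,"rz":0}]'
python3 - <<'E'
from h import *
from bench import arm
where(arm)
d=arm.get_image("side");print(fit(d));tube(d);overlay(d,0,"pics/s11.png",1.25)
for n,u,v,z in[("dish",345,309,18),("jar",295,366,65),("mag",308,234,10)]: print(n,abs(d["img"][v-15:v+15,u-15:u+15].astype(int)-np.load("/tmp/side0.npz")["img"][v-15:v+15,u-15:u+15]).mean())
t=arm.get_image("top");print(fit(t));overlay(t,0,"pics/t11.png",2.6,(290,100,560,330))
Ct,_=cloud(t);P=Ct.reshape(-1,3)
q=P[(abs(P[:,2]-75)<4)&(P[:,0]>300)&(P[:,0]<560)&(P[:,1]<100)&(P[:,1]>-350)]
print(cv2.minAreaRect(q[:,:2].astype(np.float32)))
E
```

```text
clock: 8.67
position: [587.7, 75.3, 353.0]
ee_rot: [-0.688, 0.726, -0.002, 0.002]
contact_force: [1.1, 1.2, -0.3]
gripper_width: 0.0
clock: 9.08
position: [552.2, 217.8, 369.0]
ee_rot: [-0.691, 0.723, 0.001, 0.001]
contact_force: [0.0, -0.3, 0.1]
gripper_width: 0.1
clk 9.08 rel [-45.8 293.2 194. ] w [552.2 217.8 369. ] F [ 0.  -0.3  0.1] g 0.1
axes in rel
 [[ 0.005 -1.    -0.002]
 [-1.    -0.005 -0.   ]
 [ 0.     0.002 -1.   ]]
((np.float64(4.5276024217504265), np.float64(1.244)), 1978, np.float64(1.239677376722921))
tube fit a,y0,x0 [4.00000e-04 1.06220e+00 1.74711e+01] rms 0.69 cap top y mid 0.8797122724378719 182 cap-based a -0.00578751612057817
dish 1.6744444444444444
jar 1.6162962962962963
mag 2.1059259259259258
((np.float64(5.151187931248754), np.float64(1.224)), 1484, np.float64(1.2172694169857767))
((468.2069091796875, -70.91312408447266), (177.7703094482422, 138.84213256835938), 87.17620849609375)
```

View pics/s11.png

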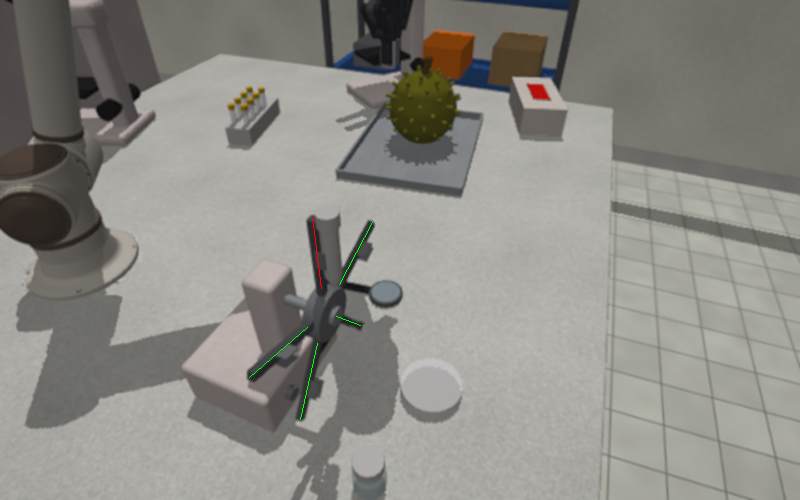

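View pics/t11.png

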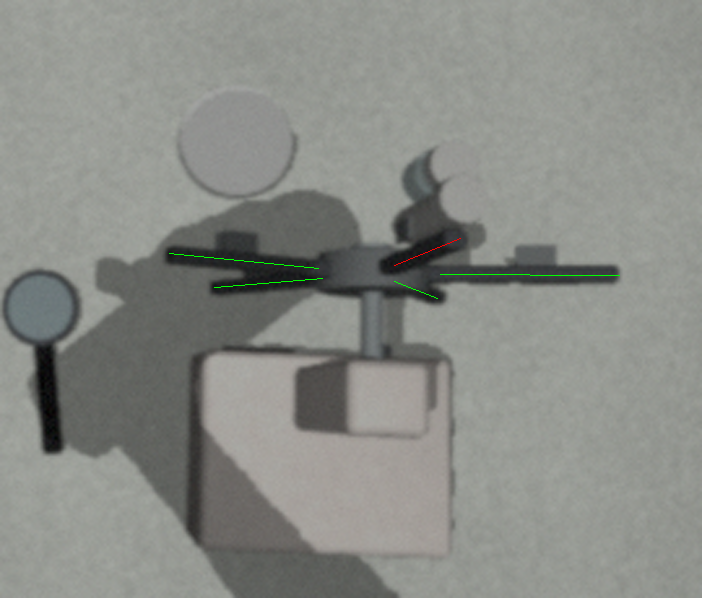

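```bash
python3 - <<'E'
from h import *
from bench import arm
for n in("side","top"):
    d=arm.get_image(n); C,m=cloud(d); Q=w2r(C)[m]
    for sgn in(1,-1):
        k=(abs(Q[:,0])<4)&(Q[:,1]*sgn>50)&(Q[:,1]*sgn<128)&(Q[:,2]>10)
        q=Q[k]; p=np.polyfit(q[:,1],q[:,2],1); p=np.polyfit(*q[abs(np.polyval(p,q[:,1])-q[:,2])<4][:,1:].T,1)
        print(n,sgn,len(q),"slope deg",np.degrees(np.arctan(p[0])).round(2),"ideal",sgn*18,"z at 100",np.polyval(p,sgn*100).round(1),"ideal top",round(100*np.tan(np.radians(18))+6/np.cos(np.radians(18)),1))
overlay(arm.get_image("side"),0,"pics/s12.png",5,(190,160,320,280))
E
```

```text
side 1 225 slope deg 17.42 ideal 18 z at 100 36.9 ideal top 38.8
side -1 264 slope deg -18.36 ideal -18 z at 100 39.1 ideal top 38.8
top 1 240 slope deg 17.64 ideal 18 z at 100 37.6 ideal top 38.8
top -1 291 slope deg -18.22 ideal -18 z at 100 39.3 ideal top 38.8
```

View pics/s12.png

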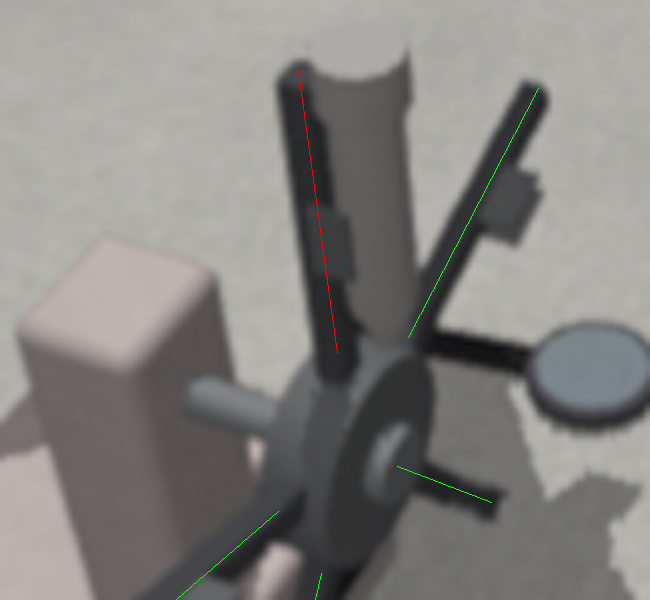

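```bash
python3 -c "
from bench import arm
print(arm.job_done())"
```

```text
the job is handed in; nothing more can be done
None
```

The tube's spoke now points straight up with the cap on top. The arm is clear of the rotator, and I handed the job in at about 9 s of the 54 s allowed.

I turned the wheel anticlockwise, seen from the robot, from about 2.27 rad. With shut fingertips I pushed two empty spokes one after the other, and finished in small steps, checking the angle in the images. The planned finger paths stayed well clear of the tube.

**Wheel angle:** a fit to the tube's axis gave about 0.000 rad, and the cap position gave −0.006. The slopes of the two side spokes gave about −0.5°. My rough fit over all the spokes disagreed, at −0.02 from the side camera and −0.04 from the top. I took that as bias, because it had also read low earlier, and did not correct for it.

**Rotator:** the motor box measured within 0.3 mm and 0.2° of where it started.

**Jar, dish and magnifier:** they look unchanged. Image patches at their places in the side view match the first pictures, and the top view looks the same.

**Forces:** the force readings printed with the moves stayed under about 4 N.

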